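# Clamp the brass die in the cam-lever fixture

### The arm

A 6-joint arm with a two-finger parallel gripper is mounted at the origin on the work surface. World frame = base frame: x ahead of the robot, y to its left, z up, the work surface at z = 0. Lengths are in m, angles in rad, forces in N, time in s.
With the tool pointing down it reaches from about 0.25 to 0.775 m from the base axis. Payload 4 kg.
Tool frame: the origin (TCP) lies midway between the tips of the shut fingers; the grasp point (between the pads) lies 19 mm behind it; z points along the fingers, y is the direction in which the jaws open and shut (so a half turn about z gives the same grasp; the last joint's range is limited). The gripper opens to 94 mm and grips with 3 to 60 N. Pads are 16 mm wide; open, the fingers measure 119 mm over their backs; the gripper's body (75 mm by 177 mm) begins 78 mm behind the grasp point.
Start: joints at [-1.386, 0.087, 1.371, -0, 1.684, -0.103], TCP at [0.156, -0.527, 0.173] pointing down, gripper open.
Joint ranges: [-3.1, 3.1], [-0.76, 2.03], [0.27, 2.55], [-1.08, 4.22], [0.17, 2.65], [-2.57, 2.57]. Speed limits (rad/s): [2.79, 2.79, 3.14, 3.14, 3.14, 3.14].

### API

Orientations are given as [roll, pitch, yaw] about the fixed x, y, z axes, in that order (R = Rz(yaw) Ry(pitch) Rx(roll)).
In Python, from bench import robot, cams gives the robot as it stands.
- The arm moves only by the tool step_arm, never from a script. Its argument "plan" is a list that holds one entry, the list of rows, each a list of 5 numbers: the shift along the world's x, y, z in mm, then the turn about the world's z in rad, then the opening in per cent of the stroke, from 0 (shut) to 100 (fully open). In form: [[[tx, ty, tz, turn, fingers], ...]]. A call has 1 to 8 rows; each row is the pose to reach, as a shift and turn from the pose commanded when the call began; what a row does not reach only later rows make up. A row lasts 1/12 s, in which the tool goes at most 41.7 mm and 7.16 degrees, less where a joint would pass 70% of its speed; a pose out of reach is approached as far as the arm can. A call with a gripper value outside its range is refused whole. The fingers move at their own pace and stop on an object; the grip force is fixed at half the most. Time passes only in rows, so rows that repeat a pose let the fingers close. It gives the time, the measured TCP pose, the force and the opening at its end, in the units of the state.
- robot.get_obs(): the state, without advancing time (a new reading comes with each control period).
- cams.snapshot(name): name is "scene" or "top" or "wrist"; returns a dict with "frame" (400x640x3 uint8, red, green, blue), "camera_matrix" (3x3 intrinsics, pixels), "k1" (the pictures are not rectified: a ray, as slopes to the right and down, at radius r is drawn at 1 + k1 r^2 times it, then the intrinsics apply), "origin" and "attitude" of the camera in the world; the wrist camera has in their place "T_tool_cam" (4x4, takes a point from camera to tool coordinates, whose origin is the TCP and whose axes are the flange's). Camera axes: x right, y down, z forward; pixel columns grow to the right and rows downward; lengths in m; the calibration is good to about 2 mm. A picture is of the moment at which its call begins: read the wrist's pose just before it. There is no depth.
- robot.close_job(): hands the job in, once; it reports no verdict.
The state is a dict: "time": time; "joint_positions": joint angles; "qvel": joint speeds; "joint_torque": joint torques, N m; "tool_pos": TCP position; "ee_rot": TCP orientation; "wrist_force": force on the tool from outside, world axes, zero at the start; "wrist_torque": the same for the moment, N m; "width": finger opening in m.
Only numpy, scipy, OpenCV 4.12 (cv2) and the standard library are available. Lean on these libraries where they do the work, as an engineer would, in place of code of your own. Each camera call takes 0.05 s, during which the arm holds its last target. There are 200 camera calls.

### The job

Lay the brass stamping die flat in the green fixture, between its fence and its jaw, slide it up against the end stop while the red cam lever is still open, and keep it pressed there for half a second with a steady push of about 10 to 15 N. Then let go of it and flip the lever over until it snaps past centre and locks the die, without forcing the lever into its stop. Leave the steel die and everything else on the bench where they are.

Things in the scene. Friction and masses are not known exactly. Their poses are not given: they have to be found in the camera images.
- brass_die: the die to clamp: brass base plate 70 (x) x 44 (y) x 16 mm thick with a black grip block 40 (x) x 24 (y) x 26 mm on its middle, 42 mm tall in all, about 0.45 kg, flat and loose on the bench. Origin: centre of the underside, z up. It looks the same turned by half a turn; either way round will do
- steel_die: bystander: a die of the same shape and size, but steel with a blue grip block. It may have changed places with the brass one. Leave it alone
- fixture: pale green fixture, bolted down. Base plate 190 (x) x 170 (y) x 10 mm: x -95..95, y -120..50, z 0..10 mm in its frame (origin on the bench). A steel fence, 14 mm high above the plate, runs along x (-55..55 mm) with its inner face at y = +30 mm. Between the fence and the jaw on the -y side is the die's nest, whose -x end is open
- jaw: dark spring-loaded jaw with a rubber face, 40 mm long (fixture x -5..35), 14 mm high, pushed in fixture +y by the cam to press the die on the fence. Its face lies 26 mm in +y from its origin, which is at plate height; with the lever fully open the free gap between face and fence is 57 mm, at 0.3 rad 51 mm
- stop: aluminium end stop on the fixture, 50 mm wide (y), 16 mm thick, 14 mm high. Origin: on its face that looks at the die (fixture -x), at the plate's top (fixture x 50, y 4, z 10 mm), axes as the fixture's. The die's short end goes flat against this face. Friction on the slick plate (coefficient 0.2 to 0.3) eats a little of any push on the die, more if the die is also pressed down; only the rest reaches the stop
- seat (a point): point on the plate's top (fixture x 15, y 8, z 10 mm) where the brass die's origin lies when it touches both the stop and the fence; axes as the fixture's. The die's long side lies along x
- lever (a joint): angle of the red cam lever, rad: 0 fully open, 1.8 shut (hard stop). Dead centre is at about 1.5: before it the lever resists (up to about 0.6 N m with the die in place, most around 1 to 1.3) and tends to swing back; past it springs snap it to 1.8. It closes clockwise seen from above: at 0 the bar points to the fixture's -y and slightly +x, at 1.8 to its -x
- lever_pivot (a point): on the lever's upright turning axis (fixture x 15, y -90 mm), at the height of the bar's middle line, 38 mm above the bench. Its x axis points along the bar to the free end
- lever_grip (a point): on the bar's middle line, 90 mm from the axis, 38 mm above the bench: the place to push. The bar is round, 18 mm thick and red from 45 to 108 mm (plus a round end of 9 mm), 12 mm steel nearer the axis
- glue: bystander: green bottle, 60 mm across, 170 mm tall; origin under it
- rivets: bystander: amber jar, 64 mm across, 70 mm tall; origin under it
- cup: bystander: white cup, 76 mm across, 75 mm tall; origin under it
- spool: bystander: wooden spool, 56 mm across, 55 mm tall; origin under it
- hammer: bystander: hammer lying on the bench
- screwdriver: bystander: screwdriver lying on the bench
There are look-alikes about, which are no part of the job. Leave any turquoise look-alike of the brass_die alone.

How it is judged:
By the outcome, as a careful person would: the job done as asked, in the order asked, and still so for the second after the job is handed in, with the robot touching nothing.
It also fails if it takes over 64 s, if anything falls off the work surface, if the arm or the gripper's body presses on something with over 40 N, if the wrist force passes 120 N, or if a joint passes its speed limit or range.

## Working session

There is one attempt and no reset: what is moved stays moved. The work goes in short steps, Python scripts to look and compute and a tool call to move; the robot and the scene stay as the last step left them, time stands still between calls to the robot, and variables do not carry over. Pictures are saved under pics/ and viewed, about 8 in all and at most 12, crops included, and the job is handed in when it is done.

Besides the shell and the picture viewer there is one more tool, called after ">>>" as name(argument=value, ...), one argument or row to a line, values as JSON. step_arm: Moves the arm, as the interface text tells. Its arguments: {"type":"object","properties":{"plan":{"type":"array"}},"required":["plan"]}

```bash
mkdir -p pics; ls; python3 - <<'E'
from bench import robot,cams
import cv2,numpy as np
o=robot.get_obs();print({k:np.round(v,3).tolist() for k,v in o.items()})
for n in("scene","top"):
    s=cams.snapshot(n);cv2.imwrite(f"pics/{n}0.png",s["frame"][:,:,::-1]);print({k:v for k,v in s.items() if k!="frame"})
w=cams.snapshot("wrist");print({k:v for k,v in w.items() if k!="frame"})
E
```

```text
pics
{'time': 0.0, 'joint_positions': [-1.386, 0.088, 1.372, -0.0, 1.684, -0.103], 'qvel': [0.0, -0.001, -0.001, -0.001, 0.001, -0.001], 'joint_torque': [0.001, -34.018, -30.243, 0.072, 0.033, -0.0], 'tool_pos': [0.156, -0.527, 0.172], 'ee_rot': [-3.139, -0.0, 0.288], 'wrist_force': [-0.336, -0.123, 0.045], 'wrist_torque': [0.026, -0.006, -0.013], 'width': 0.094}
{'camera_matrix': array([[417.51311587,   0.        , 321.23056577],
       [  0.        , 417.51311587, 198.12796066],
       [  0.        ,   0.        ,   1.        ]]), 'k1': 0.011748184261605508, 'origin': array([ 1.28666121, -0.28683066,  0.80168738]), 'attitude': array([-2.34628409,  0.01718152,  1.09086423])}
{'camera_matrix': array([[393.0939703 ,   0.        , 324.03611775],
       [  0.        , 393.0939703 , 202.68099594],
       [  0.        ,   0.        ,   1.        ]]), 'k1': -0.03601230571240404, 'origin': array([0.54727908, 0.03978349, 1.32495474]), 'attitude': array([-3.09565245,  0.00936271, -1.57232198])}
{'camera_matrix': array([[313.21673839,   0.        , 320.6125165 ],
       [  0.        , 313.21673839, 197.89923484],
       [  0.        ,   0.        ,   1.        ]]), 'k1': -0.0348125798994504, 'T_tool_cam': array([[-1.38740322e-04, -9.67694543e-01, -2.52125471e-01,
         7.26556477e-02],
       [ 9.99999915e-01, -3.62377181e-05, -4.11197123e-04,
        -6.47251471e-04],
       [ 3.88776761e-04, -2.52125506e-01,  9.67694465e-01,
        -2.13452868e-01],
       [ 0.00000000e+00,  0.00000000e+00,  0.00000000e+00,
         1.00000000e+00]])}
```

View pics/top0.png

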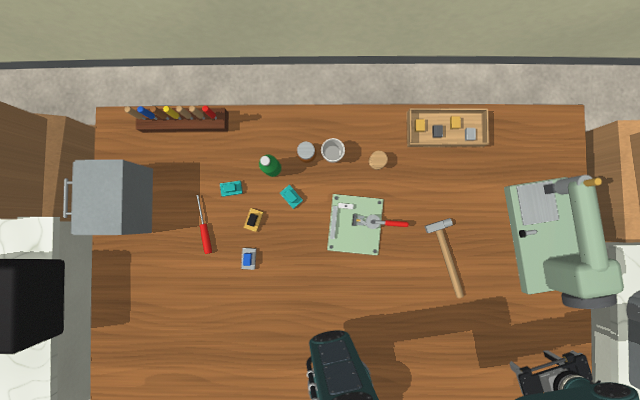

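View pics/scene0.png

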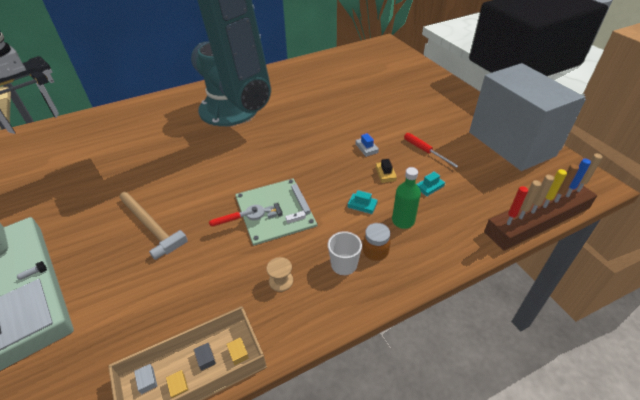

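Top view: brass die with a black grip at (254,219). Possible mix-ups are the steel/blue die (249,259), the turquoise look-alikes (231,188) and (291,195), and the yellow blocks in the tray (421,125) and (456,122). The fixture is at (355,224), with the lever pointing right to about (408,224). I choose (254,219) and check it in a close crop.

```bash
cat > h.py <<'E'
import numpy as np,cv2
from scipy.spatial.transform import Rotation as R
from bench import robot,cams
def pose(s,o=None):
    if "origin" in s: return R.from_euler("xyz",s["attitude"]).as_matrix(),np.array(s["origin"])
    Rt=R.from_euler("xyz",o["ee_rot"]).as_matrix();T=s["T_tool_cam"]
    return Rt@T[:3,:3],Rt@T[:3,3]+o["tool_pos"]
def pix2w(s,o,px,z):
    px=np.array(px,float).reshape(-1,1,2)
    n=cv2.undistortPoints(px,s["camera_matrix"],np.array([s["k1"],0,0,0.]))[:,0]
    Rm,c=pose(s,o);d=np.c_[n,np.ones(len(n))]@Rm.T
    return c+d*((z-c[2])/d[:,2])[:,None]
def w2pix(s,o,P):
    Rm,c=pose(s,o)
    r,_=cv2.Rodrigues(Rm.T);return cv2.projectPoints(np.array(P,float).reshape(-1,1,3),r,-Rm.T@c,s["camera_matrix"],np.array([s["k1"],0,0,0.]))[0][:,0]
import pickle
def snap(n,tag):
    o=robot.get_obs();s=cams.snapshot(n);pickle.dump((s,o),open(f"pics/{tag}.pkl","wb"));cv2.imwrite(f"pics/{tag}.png",s["frame"][:,:,::-1]);return s,o
def load(t): return pickle.load(open(f"pics/{t}.pkl","rb"))
def crop(tag,x0,y0,x1,y1,k,out):
    im=cv2.imread(f"pics/{tag}.png")[y0:y1,x0:x1];cv2.imwrite(f"pics/{out}.png",cv2.resize(im,None,fx=k,fy=k,interpolation=cv2.INTER_CUBIC))
E
python3 - <<'E'
from h import *
s,o=snap("top","t1")
print(pix2w(s,o,[[254,219],[249,259]],.02),pix2w(s,o,[[331,196],[383,200],[378,255],[328,247],[408,224]],.01))
crop("t1",220,175,420,275,4,"t1c")
E
```

```text
[[0.5534044  0.28498358 0.02      ]
 [0.42092494 0.3008965  0.02      ]] [[ 0.63011796  0.02863231  0.01      ]
 [ 0.61635126 -0.14542324  0.01      ]
 [ 0.43306995 -0.12736074  0.01      ]
 [ 0.45986551  0.03901746  0.01      ]
 [ 0.5359302  -0.22831151  0.01      ]]
```

View pics/t1c.png

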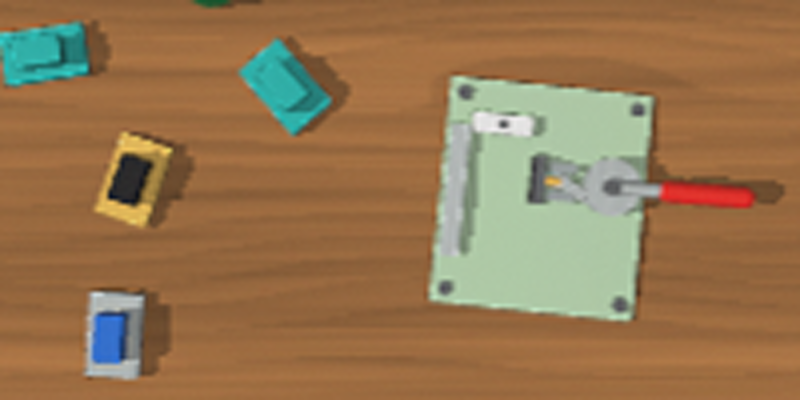

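```bash
cat > fit.py <<'E'
from h import *
def fit2(M,W):
    M=np.array(M,float);W=np.array(W)[:,:2];a=M-M.mean(0);b=W-W.mean(0)
    th=np.arctan2((a[:,0]*b[:,1]-a[:,1]*b[:,0]).sum(),(a*b).sum());r=np.array([[np.cos(th),-np.sin(th)],[np.sin(th),np.cos(th)]])
    t=W.mean(0)-r@M.mean(0);return th,t,(W-(M@r.T+t))
E
python3 - <<'E'
from fit import *
s,o=load("t1")
c=lambda p:np.array(p)/4+[220,175]
W=pix2w(s,o,c([(450,76),(655,95),(634,320),(430,300)]),.01)
th,t,e=fit2([(.095,.05),(.095,-.12),(-.095,-.12),(-.095,.05)],W);print("fix",th,t,e.round(4).tolist())
r=R.from_euler("z",th).as_matrix()[:2,:2]
print("seat",r@[.015,.008]+t,"pivot",r@[.015,-.09]+t)
p=pix2w(s,o,c([(613,187),(750,198)]),.038)
print(p)
W=pix2w(s,o,c([(126,132),(174,147),(147,227),(95,211)]),.016)
print("brass",fit2([(.035,.022),(.035,-.022),(-.035,-.022),(-.035,.022)],W))
E
```

```text
fix -0.09634493860762218 [ 0.5384495 -0.0183384] [[-0.001, 0.0013], [-0.0009, -0.0011], [0.0007, -0.0004], [0.0012, 0.0001]]
seat [ 0.5541495  -0.01181844] pivot [ 0.5447223  -0.10936396]
[[ 0.54375689 -0.10902483  0.038     ]
 [ 0.53454344 -0.22094936  0.038     ]]
brass (np.float64(-0.33297764149384684), array([0.55074528, 0.28614727]), array([[-0.0008548 , -0.00114408],
       [ 0.00093773,  0.00014019],
       [ 0.00048546, -0.00051106],
       [-0.0005684 ,  0.00151495]]))
```

>>> step_arm(
  plan=[
    [[145,300,10,-0.62,70],[145,300,10,-0.62,70],[145,300,10,-0.62,70],[145,300,10,-0.62,70],[145,300,10,-0.62,70],[145,300,10,-0.62,70],[145,300,10,-0.62,70],[145,300,10,-0.62,70]],
  ],
)

```text
time: 0.87
tool_pos: [0.2985, -0.2313, 0.1826]
ee_rot: [3.141, -0.0, -0.333]
wrist_force: [0.5, -0.8, 0.8]
width: 0.0656
```

>>> step_arm(
  plan=[
    [[130,260,0,0,70],[130,260,0,0,70],[130,260,0,0,70],[130,260,0,0,70],[130,260,0,0,70],[130,260,0,0,70],[130,260,0,0,70],[130,260,0,0,70]],
  ],
)

```text
time: 1.53
tool_pos: [0.4297, 0.0331, 0.182]
ee_rot: [-3.138, 0.001, -0.322]
wrist_force: [-0.8, -0.7, 0.6]
width: 0.0657
```

>>> step_arm(
  plan=[
    [[120,253,0,0,70],[120,253,0,0,70],[120,253,0,0,70],[120,253,0,0,70],[120,253,0,0,70],[120,253,0,0,70],[120,253,0,0,70],[120,253,0,0,70]],
  ],
)

```text
time: 2.2
tool_pos: [0.5492, 0.2837, 0.18]
ee_rot: [3.141, 0.003, -0.328]
wrist_force: [0.7, -1.3, 0.2]
width: 0.0658
```

```bash
python3 - <<'E'
from h import *
s,o=snap("wrist","w1");print(o["tool_pos"],o["ee_rot"],o["joint_positions"])
# expected outline
th=-.333;r=R.from_euler("z",th).as_matrix()
for z,a,b in((.016,.035,.022),(.042,.02,.012)):
    P=[r@[x,y,z]+[.5507,.2861,0] for x,y in((a,b),(a,-b),(-a,-b),(-a,b))];print(w2pix(s,o,P).round(0).tolist())
crop("w1",190,60,450,255,3,"w1c")
E
```

```text
[0.54916413 0.2837117  0.18000686] [ 3.14136575e+00  2.73837254e-03 -3.27803205e-01] [3.84155167e-01 2.40858397e-01 1.18075975e+00 1.63595218e-03
 1.72219573e+00 2.28299933e+00]
[[300.0, 148.0], [337.0, 148.0], [336.0, 204.0], [301.0, 204.0]]
[[308.0, 163.0], [329.0, 163.0], [329.0, 198.0], [308.0, 198.0]]
```

View pics/w1c.png

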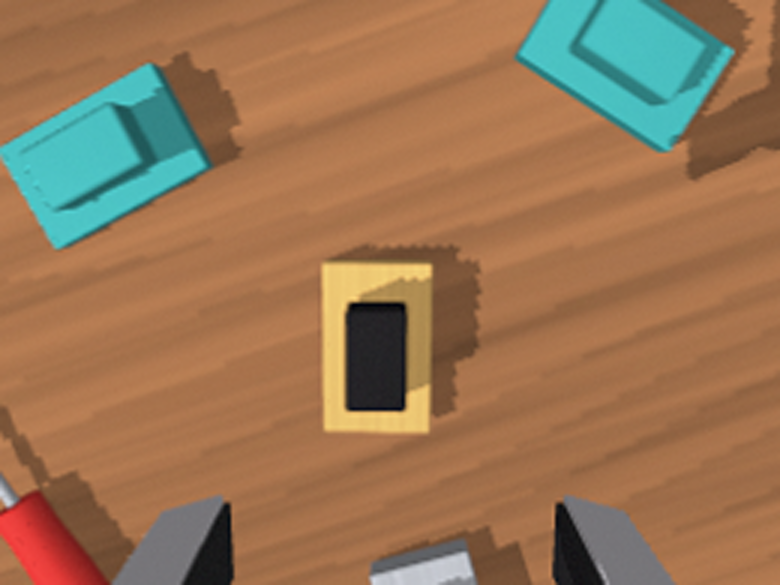

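Close view: brass plate with black grip, corners about (297,147), (334,148), (333,204) and (298,204) in the wrist frame. It's the right die, about 2 mm from my estimate.

```bash
python3 - <<'E'
from fit import *
s,o=load("w1")
c=np.array([(322,262),(432,263),(430,433),(323,431)])/3+[190,60]
print(fit2([(.035,.022),(.035,-.022),(-.035,-.022),(-.035,.022)],pix2w(s,o,c,.016)))
c=np.array([(347,302),(406,302),(405,410),(347,410)])/3+[190,60]
print(fit2([(.02,.012),(.02,-.012),(-.02,-.012),(-.02,.012)],pix2w(s,o,c,.042)))
print(robot.get_obs()["tool_pos"])
E
```

```text
(np.float64(-0.33694071530064046), array([0.55190801, 0.28966944]), array([[ 1.21786310e-04, -3.83688053e-05],
       [ 1.59448227e-04,  9.81715555e-05],
       [-4.70515088e-04, -2.67159052e-04],
       [ 1.89280551e-04,  2.07356302e-04]]))
(np.float64(-0.33456269060835225), array([0.55376255, 0.28880733]), array([[ 0.000483  , -0.00120543],
       [ 0.00123324,  0.00051636],
       [-0.00052566,  0.00107586],
       [-0.00119058, -0.0003868 ]]))
[0.5484457  0.28109752 0.18053247]
```

>>> step_arm(
  plan=[
    [[4,8,-40,-0.007,70],[4,8,-80,-0.007,70],[4,8,-110,-0.007,70],[4,8,-110,-0.007,70],[4,8,-110,-0.007,70]],
  ],
)

```text
time: 2.67
tool_pos: [0.5508, 0.2856, 0.071]
ee_rot: [3.138, 0.003, -0.341]
wrist_force: [1.1, 0.5, 1.0]
width: 0.0658
```

```bash
python3 - <<'E'
from h import *
for i in range(2):
    o=robot.get_obs();print(o["time"],o["tool_pos"],o["ee_rot"]);s,o=snap("wrist","w2")
crop("w2",220,120,420,300,4,"w2c")
E
```

```text
2.6667 [0.55081186 0.28557504 0.07104464] [ 3.13778662  0.00340399 -0.34075007]
2.7167 [0.55282313 0.28664581 0.07405506] [-3.14133893e+00 -9.79286245e-04 -3.40563560e-01]
```

View pics/w2c.png

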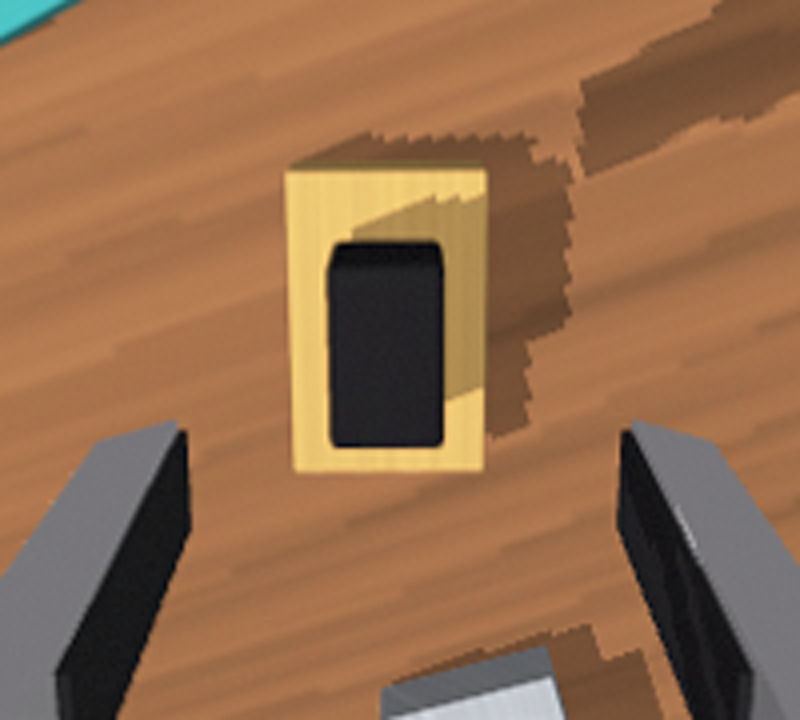

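```bash
python3 - <<'E'
from fit import *
s,o=load("w2");print(o["tool_pos"],o["ee_rot"])
o2=robot.get_obs();print(o2["time"],o2["tool_pos"],o2["ee_rot"])
c=np.array([(285,170),(487,170),(484,471),(294,471)])/4+[220,120]
th,t,e=fit2([(.035,.022),(.035,-.022),(-.035,-.022),(-.035,.022)],pix2w(s,o,c,.016))
print(th,t,e.round(4).tolist(), (t-o["tool_pos"][:2])*1e3)
E
```

```text
[0.55282313 0.28664581 0.07405506] [-3.14133893e+00 -9.79286245e-04 -3.40563560e-01]
2.7667 [0.5539787  0.28739148 0.07581766] [-3.13887593 -0.00358874 -0.34036138]
-0.33592081911172966 [0.55260855 0.29069764] [[0.0001, 0.0], [-0.0001, 0.0001], [-0.0001, -0.0], [0.0001, -0.0001]] [-0.21458613  4.05183212]
```

>>> step_arm(
  plan=[
    [[0,3,-25,0.004,70],[0,3,-53,0.004,70],[0,3,-53,0.004,70],[0,3,-53,0.004,0],[0,3,-53,0.004,0],[0,3,-53,0.004,0],[0,3,-53,0.004,0],[0,3,-53,0.004,0]],
  ],
)

```text
time: 3.43
tool_pos: [0.5534, 0.2912, 0.0215]
ee_rot: [-3.14, -0.002, -0.335]
wrist_force: [-0.4, 0.2, -1.3]
width: 0.0359
```

>>> step_arm(
  plan=[
    [[0,0,0,0,0],[0,0,0,0,0],[0,0,0,0,0],[0,0,0,0,0]],
  ],
)

```text
time: 3.77
tool_pos: [0.5523, 0.2908, 0.0196]
ee_rot: [3.141, 0.0, -0.335]
wrist_force: [0.5, -0.7, -0.0]
width: 0.0093
```

```bash
python3 - <<'E'
from h import *
o=robot.get_obs();print(o["width"],o["time"],o["wrist_force"])
s,o=snap("wrist","w3");print(robot.get_obs()["width"])
crop("w3",160,80,480,320,2.4,"w3c")
E
```

```text
0.009298704238916536 3.7667 [ 0.53880894 -0.73683699 -0.04719168]
0.004985936989627466
```

View pics/w3c.png

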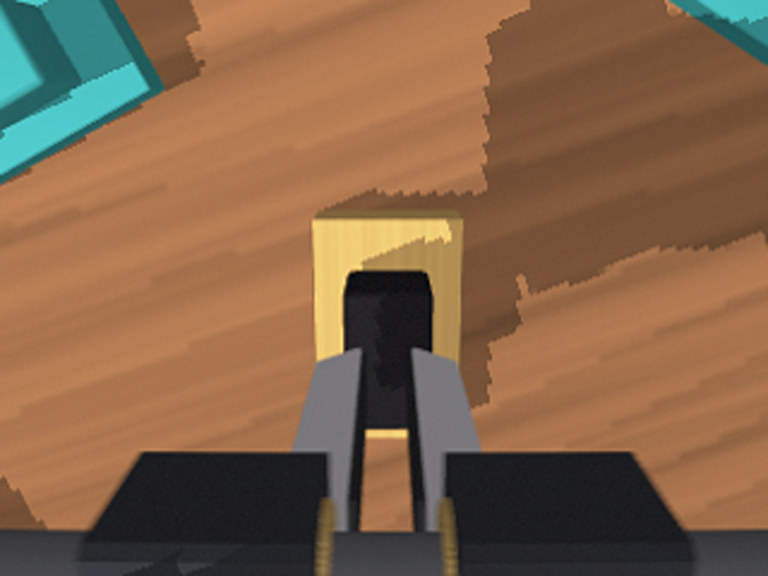

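The fingers shut to 5 mm without gripping. In the wrist view their tips sit over the block, and the pixel geometry puts them about 30 mm above the reported TCP. I'll check from the side with the scene camera.

```bash
python3 - <<'E'
from h import *
s,o=snap("scene","s2");print(o["tool_pos"],o["width"])
p=w2pix(s,o,[[.5525,.2907,z] for z in(0,.02,.042,.056,.1)]);print(p.round(1).tolist())
x,y=p[0].astype(int);print(x,y)
crop("s2",x-60,y-65,x+60,y+25,6,"s2c")
print((6*(p-[x-60,y-65])).round(0).tolist())
E
```

```text
[0.55226407 0.29082024 0.0194989 ] 0.004985936989627466
[[385.6, 173.3], [386.2, 168.0], [386.9, 162.1], [387.4, 158.2], [388.9, 145.7]]
385 173
[[363.0, 392.0], [367.0, 360.0], [371.0, 324.0], [374.0, 301.0], [383.0, 226.0]]
```

View pics/s2c.png

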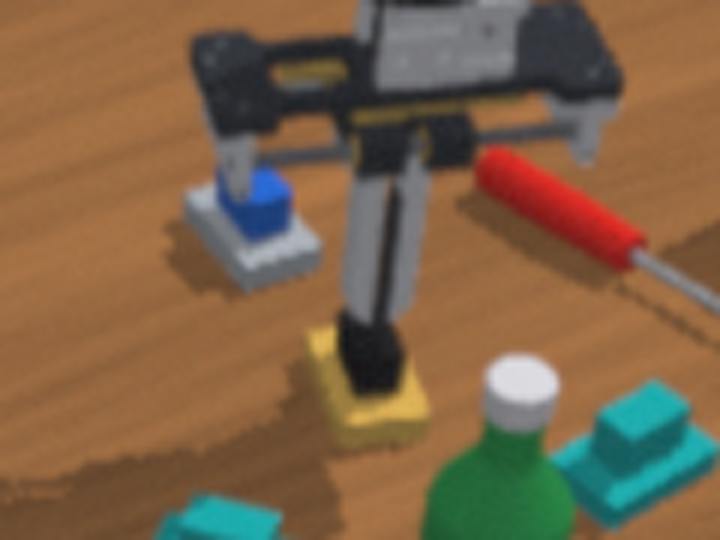

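The scene view confirms it: at reported z 0.0195 the tips are level with the block's top, about 30 mm above the reported TCP. I'll open to about 38 mm and feel down onto the die's base plate to calibrate.

>>> step_arm(
  plan=[
    [[0,0,0,0,41],[0,0,0,0,41],[0,0,0,0,41],[0,0,0,0,41],[0,0,0,0,41],[0,0,-8,0,41],[0,0,-16,0,41],[0,0,-16,0,41]],
  ],
)

```text
time: 4.53
tool_pos: [0.5506, 0.2901, 0.0008]
ee_rot: [3.138, 0.003, -0.335]
wrist_force: [0.4, -0.3, -0.1]
width: 0.0386
```

>>> step_arm(
  plan=[
    [[0,0,-3,0,41],[0,0,-3,0,41],[0,0,-3,0,41]],
  ],
)

```text
time: 4.78
tool_pos: [0.5522, 0.2908, 0.0003]
ee_rot: [3.141, 0.0, -0.335]
wrist_force: [0.1, 0.4, 0.6]
width: 0.0386
```

>>> step_arm(
  plan=[
    [[0,0,-3,0,41],[0,0,-3,0,41],[0,0,-3,0,41]],
  ],
)

```text
time: 5.03
tool_pos: [0.5523, 0.2908, -0.0024]
ee_rot: [3.141, 0.0, -0.335]
wrist_force: [0.4, 1.1, 1.1]
width: 0.0387
```

>>> step_arm(
  plan=[
    [[0,0,-3,0,41],[0,0,-3,0,41],[0,0,-3,0,41]],
  ],
)

```text
time: 5.28
tool_pos: [0.5521, 0.2908, -0.0057]
ee_rot: [3.141, 0.0, -0.335]
wrist_force: [-0.2, -0.4, -0.1]
width: 0.0385
```

```bash
python3 - <<'E'
from h import *
s,o=snap("wrist","w4");print(o["tool_pos"],o["wrist_force"]);crop("w4",200,80,440,320,2.4,"w4c")
E
```

```text
[ 0.55212058  0.29076812 -0.00568574] [-0.19505236 -0.36507614 -0.12559475]
```

View pics/w4c.png

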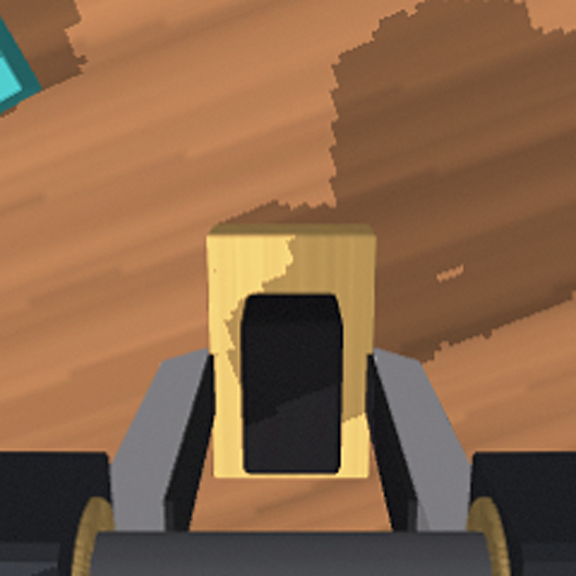

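>>> step_arm(
  plan=[
    [[0,0,-4,0,41],[0,0,-8,0,41],[0,0,-8,0,41],[0,0,-8,0,41]],
  ],
)

```text
time: 5.67
tool_pos: [0.5519, 0.2906, -0.0141]
ee_rot: [3.141, 0.001, -0.335]
wrist_force: [-0.6, 0.4, -0.0]
width: 0.0385
```

>>> step_arm(
  plan=[
    [[0,0,0,0,0],[0,0,0,0,0],[0,0,0,0,0],[0,0,0,0,0],[0,0,0,0,0]],
  ],
)

```text
time: 6.08
tool_pos: [0.5524, 0.2907, -0.0132]
ee_rot: [3.141, -0.0, -0.335]
wrist_force: [-0.3, -1.2, 0.4]
width: 0.0236
```

>>> step_arm(
  plan=[
    [[0,0,40,0,0],[0,0,80,0,0],[0,0,120,0,0],[0,0,150,0,0],[-20,-35,150,0.12,0],[-30,-70,150,0.239,0],[-40,-110,150,0.239,0],[-48,-150,150,0.239,0]],
  ],
)

```text
time: 6.75
tool_pos: [0.5024, 0.1398, 0.1351]
ee_rot: [3.141, 0.003, -0.094]
wrist_force: [0.9, -1.0, -4.6]
width: 0.0238
```

>>> step_arm(
  plan=[
    [[-5,-40,0,0,0],[-10,-80,0,0,0],[-13,-120,0,0,0],[-13,-145,0,0,0],[-13,-145,0,0,0],[-13,-145,0,0,0],[-13,-145,0,0,0]],
  ],
)

```text
time: 7.33
tool_pos: [0.4907, -0.0036, 0.1356]
ee_rot: [-3.141, 0.002, -0.096]
wrist_force: [0.2, -0.0, -4.3]
width: 0.0239
```

```bash
python3 - <<'E'
from h import *
o=robot.get_obs();print(o["tool_pos"],o["ee_rot"],o["wrist_force"],o["width"])
s,o=snap("wrist","w5");crop("w5",130,0,530,300,2,"w5c")
th=-.0963;r=R.from_euler("z",th).as_matrix()
P=[r@p+[.5385,-.0183,0] for p in([.095,.05,.01],[.095,-.12,.01],[.05,.029,.024],[.05,-.021,.024],[.055,.03,.024],[-.055,.03,.024],[.035,-.027,.024],[-.005,-.027,.024])]
print(((w2pix(s,o,P)-[130,0])*2).round(0).tolist())
E
```

```text
[ 0.49070055 -0.00358289  0.13559598] [-3.14064075e+00  2.09946033e-03 -9.64149480e-02] [ 0.22153416 -0.04700901 -4.33087146] 0.02387164657671757
[[302.0, 85.0], [642.0, 87.0], [344.0, 177.0], [446.0, 177.0], [342.0, 166.0], [345.0, 384.0], [457.0, 209.0], [455.0, 289.0]]
```

View pics/w5c.png

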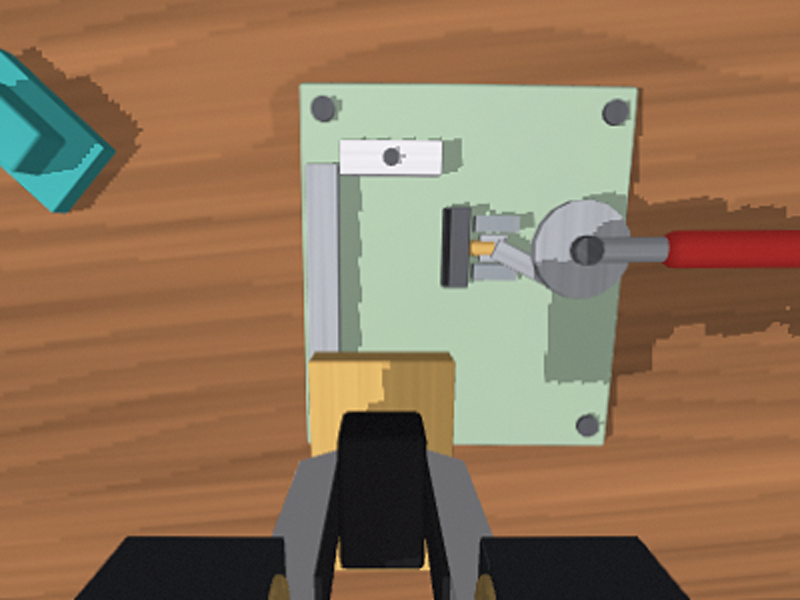

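Wrist view: die held square. Fence inner edge is at x≈338, stop front edge at y≈176, jaw face at x≈441–449, and the lever bar points right along y≈249. Next I refit the fixture from these.

```bash
python3 - <<'E'
from fit import *
s,o=load("w5");c=lambda p:np.array(p)/2+[130,0]
W=np.r_[pix2w(s,o,c([(300,85),(638,88),(603,445)]),.01)]
M=[(.095,.05),(.095,-.12),(-.095,-.12)]
th,t,e=fit2(M,W);print(th,t,e.round(4).tolist())
r=R.from_euler("z",th).as_matrix()[:2,:2]
inv=lambda px,z:((pix2w(s,o,c(px),z)[:,:2]-t)@r*1e3).round(1).tolist()
print("fence",inv([(337,163),(339,352)],.024),"stop",inv([(340,176),(442,176)],.024),inv([(340,176),(442,176)],.010))
print("jaw",inv([(441,207),(441,287)],.01),inv([(449,207),(449,287)],.024))
print("lever",inv([(588,250),(670,249),(790,249)],.038))
print("held die plate top front", inv([(309,360),(453,360)],.1356+.0135+.016))
for p in((-.015,.0045),(.015,.0045)): print("tool target",r@p+t)
print(robot.get_obs()["tool_pos"])
E
```

```text
-0.10241349163270219 [ 0.53919202 -0.01593869] [[-0.0007, -0.0005], [-0.0003, 0.0001], [0.0009, 0.0005]]
fence [[56.0, 30.3], [-38.3, 30.3]] stop [[49.9, 28.9], [50.2, -21.4]] [[51.0, 29.8], [51.3, -22.6]]
jaw [[36.0, -22.6], [-5.3, -23.7]] [[35.5, -25.3], [-4.1, -26.5]]
lever [[15.5, -92.1], [16.5, -132.4], [17.4, -192.3]]
held die plate top front [[-14.0, 29.7], [-13.7, -13.4]]
tool target [ 0.52473067 -0.00992875]
tool target [ 0.55457348 -0.01299578]
[ 0.49089181 -0.00318594  0.13582642]
```

>>> step_arm(
  plan=[
    [[20,-4,0,-0.006,0],[34,-6,-20,-0.006,0],[34,-6,-55,-0.006,0],[34,-6,-90,-0.006,0],[34,-6,-120,-0.006,0],[34,-6,-132,-0.006,0],[34,-6,-132,-0.006,0],[34,-6,-132,-0.006,0]],
  ],
)

```text
time: 8.05
tool_pos: [0.5256, -0.0093, 0.0049]
ee_rot: [-3.142, 0.0, -0.101]
wrist_force: [0.8, -0.3, -3.4]
width: 0.0239
```

>>> step_arm(
  plan=[
    [[0,0,-2,0,0],[0,0,-4,0,0],[0,0,-6,0,0],[0,0,-6,0,0]],
  ],
)

```text
time: 8.38
tool_pos: [0.5261, -0.0102, -0.0004]
ee_rot: [3.141, -0.002, -0.102]
wrist_force: [0.3, 0.4, -5.3]
width: 0.0238
```

>>> step_arm(
  plan=[
    [[0,0,-1,0,0],[0,0,-2,0,0],[0,0,-2,0,0],[0,0,-2,0,0]],
  ],
)

```text
time: 8.72
tool_pos: [0.5255, -0.0102, -0.0032]
ee_rot: [3.141, -0.0, -0.102]
wrist_force: [-0.2, 1.3, -3.6]
width: 0.0238
```

>>> step_arm(
  plan=[
    [[0,0,-1,0,0],[0,0,-1,0,0],[0,0,-1,0,0]],
  ],
)

```text
time: 8.97
tool_pos: [0.5258, -0.0103, -0.0032]
ee_rot: [3.141, -0.001, -0.102]
wrist_force: [-2.6, 1.1, 4.9]
width: 0.0241
```

>>> step_arm(
  plan=[
    [[0,0,0.6,0,0],[0,0,0.6,0,0],[0,0,0.6,0,0]],
  ],
)

```text
time: 9.22
tool_pos: [0.5258, -0.0102, -0.0032]
ee_rot: [3.141, -0.001, -0.102]
wrist_force: [-2.1, -0.1, 3.3]
width: 0.0235
```

>>> step_arm(
  plan=[
    [[4,-0.4,0,0,0],[8,-0.8,0,0,0],[12,-1.2,0,0,0],[16,-1.6,0,0,0],[20,-2,0,0,0],[23,-2.4,0,0,0],[23,-2.4,0,0,0]],
  ],
)

```text
time: 9.8
tool_pos: [0.5499, -0.0127, -0.0032]
ee_rot: [3.142, -0.002, -0.102]
wrist_force: [-1.0, 0.9, 4.9]
width: 0.0238
```

>>> step_arm(
  plan=[
    [[1,-0.1,0.6,0,0],[2,-0.2,0.6,0,0],[2,-0.2,0.6,0,0]],
  ],
)

```text
time: 10.05
tool_pos: [0.5505, -0.0128, -0.0032]
ee_rot: [3.141, -0.0, -0.102]
wrist_force: [-2.9, 0.0, 3.7]
width: 0.0237
```

>>> step_arm(
  plan=[
    [[1,-0.1,0.3,0,0],[1.5,-0.15,0.3,0,0],[1.5,-0.15,0.3,0,0]],
  ],
)

```text
time: 10.3
tool_pos: [0.5517, -0.0129, -0.0032]
ee_rot: [3.142, 0.0, -0.102]
wrist_force: [-1.2, 0.4, 2.2]
width: 0.0236
```

>>> step_arm(
  plan=[
    [[1,-0.1,0.4,0,0],[1.5,-0.15,0.4,0,0],[1.5,-0.15,0.4,0,0]],
  ],
)

```text
time: 10.55
tool_pos: [0.5531, -0.013, -0.0032]
ee_rot: [-3.142, 0.001, -0.102]
wrist_force: [-1.4, -0.6, -2.1]
width: 0.0238
```

>>> step_arm(
  plan=[
    [[0.5,-0.05,0,0,0],[1,-0.1,0,0,0],[1,-0.1,0,0,0]],
  ],
)

```text
time: 10.8
tool_pos: [0.5541, -0.0131, -0.0032]
ee_rot: [-3.142, 0.001, -0.102]
wrist_force: [-0.2, 0.7, -4.4]
width: 0.0234
```

>>> step_arm(
  plan=[
    [[0.5,-0.05,-0.2,0,0],[1,-0.1,-0.2,0,0],[1,-0.1,-0.2,0,0]],
  ],
)

```text
time: 11.05
tool_pos: [0.5548, -0.0132, -0.0032]
ee_rot: [3.142, 0.001, -0.102]
wrist_force: [-1.0, -0.4, -3.5]
width: 0.0236
```

>>> step_arm(
  plan=[
    [[0.5,-0.05,0,0,0],[1,-0.1,0,0,0],[1,-0.1,0,0,0]],
  ],
)

```text
time: 11.3
tool_pos: [0.5549, -0.0131, -0.0031]
ee_rot: [3.142, 0.003, -0.102]
wrist_force: [-5.0, 0.2, -1.9]
width: 0.0238
```

>>> step_arm(
  plan=[
    [[0.5,-0.05,0,0,0],[0.5,-0.05,0,0,0]],
  ],
)

```text
time: 11.47
tool_pos: [0.5549, -0.0131, -0.0031]
ee_rot: [3.142, 0.004, -0.102]
wrist_force: [-5.7, 1.0, -0.9]
width: 0.0234
```

>>> step_arm(
  plan=[
    [[0.7,-0.07,0,0,0],[0.7,-0.07,0,0,0]],
  ],
)

```text
time: 11.63
tool_pos: [0.5548, -0.0131, -0.003]
ee_rot: [3.142, 0.006, -0.102]
wrist_force: [-8.8, 0.4, 0.6]
width: 0.0238
```

```bash
python3 -c "
from h import *
print(robot.get_obs()['wrist_force'])
snap('top','t3');print(robot.get_obs()['wrist_force'])"
```

```text
[-8.83444577  0.43203144  0.63340962]
[-8.93512704  1.37607911  0.63444795]
```

>>> step_arm(
  plan=[
    [[0.9,-0.09,0,0,0],[0.9,-0.09,0,0,0]],
  ],
)

```text
time: 11.85
tool_pos: [0.5548, -0.0131, -0.003]
ee_rot: [3.141, 0.008, -0.102]
wrist_force: [-11.0, 1.8, 2.5]
width: 0.0239
```

>>> step_arm(
  plan=[
    [[0.6,-0.06,0,0,0],[0.6,-0.06,0,0,0]],
  ],
)

```text
time: 12.02
tool_pos: [0.5548, -0.0131, -0.0029]
ee_rot: [3.141, 0.009, -0.102]
wrist_force: [-12.3, 0.4, 3.7]
width: 0.0238
```

>>> step_arm(
  plan=[
    [[0,0,0,0,0],[0,0,0,0,0]],
  ],
)

```text
time: 12.18
tool_pos: [0.5548, -0.0131, -0.003]
ee_rot: [3.141, 0.009, -0.102]
wrist_force: [-12.3, 1.2, 4.5]
width: 0.0239
```

>>> step_arm(
  plan=[
    [[0.4,-0.04,0,0,0],[0.4,-0.04,0,0,0]],
  ],
)

```text
time: 12.35
tool_pos: [0.5547, -0.0131, -0.0029]
ee_rot: [3.141, 0.01, -0.102]
wrist_force: [-13.5, 1.7, 4.4]
width: 0.024
```

>>> step_arm(
  plan=[
    [[0,0,0,0,0],[0,0,0,0,0],[0,0,0,0,0],[0,0,0,0,0],[0,0,0,0,0],[0,0,0,0,0],[0,0,0,0,0],[0,0,0,0,0]],
  ],
)

```text
time: 13.02
tool_pos: [0.5548, -0.0131, -0.0029]
ee_rot: [3.141, 0.01, -0.102]
wrist_force: [-13.8, 1.3, 4.7]
width: 0.024
```

>>> step_arm(
  plan=[
    [[0,0,0,0,41],[0,0,0,0,41],[0,0,0,0,41],[0,0,0,0,41],[0,0,30,0,41],[0,0,70,0,41],[0,0,110,0,41],[0,0,140,0,41]],
  ],
)

```text
time: 13.68
tool_pos: [0.5612, -0.0139, 0.1415]
ee_rot: [3.141, -0.006, -0.102]
wrist_force: [0.7, 0.3, 0.2]
width: 0.0386
```

```bash
python3 - <<'E'
from h import *
s,o=snap("wrist","w6");print(o["tool_pos"],o["ee_rot"],o["wrist_force"],o["width"])
crop("w6",190,20,490,220,2.6,"w6c")
th=-.1024;r=R.from_euler("z",th).as_matrix()
P=[r@p+[.5392,-.0159,0] for p in([.05,.029,.026],[.05,-.021,.026],[-.02,.03,.026],[-.02,-.014,.026],[.05,.03,.026],[.05,-.014,.026])]
print(((w2pix(s,o,P)-[190,20])*2.6).round(0).tolist())
E
```

```text
[ 0.56115109 -0.01390765  0.14145209] [ 3.14135099 -0.00557047 -0.10215593] [0.7349532  0.28635857 0.24980274] 0.03857030393580066
[[280.0, 364.0], [403.0, 364.0], [280.0, 528.0], [384.0, 528.0], [277.0, 364.0], [386.0, 364.0]]
```

View pics/w6c.png

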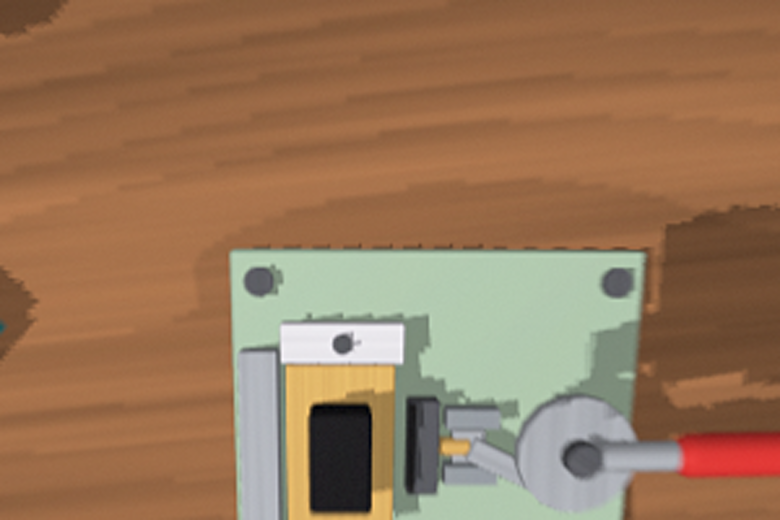

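Wrist view: the die's front end is flush and parallel against the stop (edge at y≈364, as predicted), about 3 mm off the fence, and the jaw is open. Now the lever: I'll compute the arc waypoints, pushing with the back of a shut finger.

```bash
cat > arc.py <<'E'
import numpy as np
th=-.1024;r=np.array([[np.cos(th),-np.sin(th)],[np.sin(th),np.cos(th)]]);t=np.array([.5392,-.0159])
def wp(phi,d,a0=np.radians(-89),rad=.09):
    a=a0-phi;p=np.array([.015,-.09])+rad*np.array([np.cos(a),np.sin(a)])+d*np.array([-np.sin(a),np.cos(a)])
    return (r@p+t)*1e3
E
python3 - <<'E'
from arc import *
from bench import robot
o=robot.get_obs();print(np.round(o["tool_pos"],4),o["ee_rot"],o["joint_positions"])
print("approach",wp(0,.04).round(1))
b=wp(0,.022)
for i in range(0,21): print(round(.1*i,1),(wp(.1*i,.022)-b).round(1))
E
```

```text
[ 0.5648 -0.0143  0.1486] [ 3.14108765 -0.0175936  -0.10213987] [-1.25643240e-01  1.11487020e-01  1.39219417e+00 -9.15237622e-05
  1.62031086e+00  1.54729207e+00]
approach [ 577.1 -200. ]
0.0 [0. 0.]
0.1 [-9.2 -1. ]
0.2 [-18.5  -1. ]
0.3 [-27.7  -0.1]
0.4 [-36.8   1.7]
0.5 [-45.6   4.4]
0.6 [-54.2   7.9]
0.7 [-62.3  12.3]
0.8 [-70.   17.5]
0.9 [-77.1  23.4]
1.0 [-83.6  30.1]
1.1 [-89.4  37.3]
1.2 [-94.4  45.1]
1.3 [-98.7  53.3]
1.4 [-102.1   61.9]
1.5 [-104.6   70.8]
1.6 [-106.2   79.9]
1.7 [-106.9   89.2]
1.8 [-106.7   98.4]
1.9 [-105.5  107.6]
2.0 [-103.5  116.6]
```

>>> step_arm(
  plan=[
    [[3,-25,0,0.12,0],[6,-50,0,0.24,0],[9,-75,0,0.36,0],[11,-100,0,0.48,0],[13,-125,0,0.6,0],[15,-150,0,0.72,0],[17,-170,0,0.84,0],[18,-186,0,0.96,0]],
  ],
)

```text
time: 14.4
tool_pos: [0.5781, -0.2019, 0.1373]
ee_rot: [3.14, -0.0, 0.862]
wrist_force: [-0.1, -0.2, 0.7]
width: 0.0004
```

>>> step_arm(
  plan=[
    [[0,0,0,0.12,0],[0,0,0,0.24,0],[0,0,0,0.36,0],[0,0,0,0.48,0],[0,0,0,0.61,0],[0,0,0,0.61,0],[0,0,0,0.61,0]],
  ],
)

```text
time: 14.98
tool_pos: [0.5779, -0.1999, 0.1374]
ee_rot: [3.141, 0.0, 1.465]
wrist_force: [1.2, 0.1, 0.2]
width: 0.0006
```

```bash
python3 - <<'E'
from h import *
s,o=snap("wrist","w7");print(o["tool_pos"],o["ee_rot"],o["wrist_force"],o["width"],o["joint_positions"][5])
crop("w7",120,60,520,360,1.8,"w7c")
E
```

```text
[ 0.57785757 -0.19986997  0.13739879] [3.14061935e+00 2.81295392e-04 1.46488515e+00] [1.23466225 0.14443272 0.23135537] 0.0006291012528836319 -0.31981170481625987
```

View pics/w7c.png

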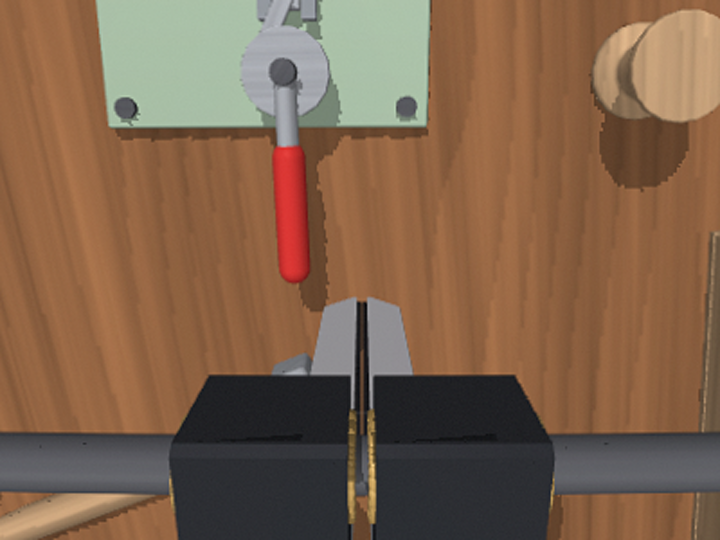

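```bash
python3 - <<'E'
from h import *
from arc import r,t,wp
s,o=load("w7")
c=lambda p:np.array(p)/1.8+[120,60]
f=lambda P:((P[:,:2]-t)@r*1e3).round(1).tolist()
W=pix2w(s,o,c([(288,146),(294,272)]),.038);print("bar",f(W),W.round(4).tolist())
W=pix2w(s,o,c([(125,107),(406,106),(110,127),(428,127)]),.01);print("bolts, corners",f(W))
W=pix2w(s,o,c([(273,365),(305,357),(310,375)]),.02);print("hammer",f(W),W.round(4).tolist())
print("tcp",f(o["tool_pos"][None,:2]))
E
```

```text
bar [[16.8, -128.9], [17.7, -201.1]] [[0.5427, -0.1458, 0.038], [0.5362, -0.2177, 0.038]]
bolts, corners [[-82.6, -107.5], [83.3, -108.0], [-92.8, -119.0], [96.6, -120.2]]
hammer [[-0.2, -269.0], [20.5, -263.4], [23.3, -276.1]] [[0.5115, -0.2834, 0.02], [0.5327, -0.28, 0.02], [0.5342, -0.2929, 0.02]]
tcp [[57.3, -179.1]]
```

>>> step_arm(
  plan=[
    [[0,0,-35,0,0],[0,0,-70,0,0],[0,0,-105,0,0],[0,0,-135,0,0],[0,0,-146,0,0],[-6,0,-146,0,0],[-12,1,-146,0,0],[-12,1,-146,0,0]],
  ],
)

```text
time: 15.7
tool_pos: [0.5661, -0.1993, -0.0061]
ee_rot: [3.138, 0.001, 1.467]
wrist_force: [-0.9, -0.9, 0.6]
width: 0.0004
```

>>> step_arm(
  plan=[
    [[-2,0,0,0,0],[-4,0,0,0,0],[-4,0,0,0,0]],
  ],
)

```text
time: 15.95
tool_pos: [0.5622, -0.1992, -0.0068]
ee_rot: [3.139, 0.001, 1.468]
wrist_force: [1.0, 0.6, 0.1]
width: 0.0007
```

>>> step_arm(
  plan=[
    [[-3,0.5,0,0,0],[-7.5,0,0,-0.05,0],[-12,0,0,-0.1,0],[-16.5,0,0,-0.15,0],[-21,0,0,-0.2,0],[-25.5,0.2,0,-0.25,0],[-30,0.7,0,-0.3,0]],
  ],
)

```text
time: 16.53
tool_pos: [0.532, -0.1981, -0.008]
ee_rot: [3.14, -0.0, 1.165]
wrist_force: [1.4, 0.6, 0.2]
width: 0.0004
```

>>> step_arm(
  plan=[
    [[-4.5,0.8,0,-0.05,0],[-9.1,1.8,0,-0.1,0],[-13.5,3.1,0,-0.15,0],[-17.9,4.5,0,-0.2,0],[-22.2,6.2,0,-0.25,0],[-26.5,8,0,-0.3,0],[-30.6,10.1,0,-0.35,0],[-34.6,12.4,0,-0.4,0]],
  ],
)

```text
time: 17.2
tool_pos: [0.499, -0.1866, -0.0078]
ee_rot: [3.136, -0.002, 0.765]
wrist_force: [4.9, -2.7, -3.0]
width: 0.0009
```

>>> step_arm(
  plan=[
    [[-3.9,2.5,0,-0.05,0],[-7.7,5.2,0,-0.1,0],[-11.3,8.1,0,-0.15,0],[-14.8,11.1,0,-0.2,0],[-18.1,14.4,0,-0.25,0],[-21.3,17.8,0,-0.3,0],[-24.3,21.3,0,-0.35,0],[-27.1,25,0,-0.4,0]],
  ],
)

```text
time: 17.87
tool_pos: [0.4717, -0.1622, -0.0077]
ee_rot: [3.136, -0.003, 0.365]
wrist_force: [2.7, -2.6, -1.4]
width: 0.0002
```

>>> step_arm(
  plan=[
    [[-2.6,3.8,0,-0.05,0],[-5,7.8,0,-0.1,0],[-7.2,11.9,0,-0.15,0],[-9.3,16,0,-0.2,0]],
  ],
)

```text
time: 18.2
tool_pos: [0.4613, -0.1451, -0.0078]
ee_rot: [3.14, -0.002, 0.165]
wrist_force: [1.0, -0.4, -0.7]
width: 0.0003
```

```bash
cat > lev.py <<'E'
from h import *
from arc import r,t
def lever(cam,tag):
    s,o=snap(cam,tag);f=s["frame"].astype(int)
    m=(f[...,0]>120)&(f[...,1]<70)&(f[...,2]<70)
    v,u=np.nonzero(m)
    if len(u)<5: print(cam,"no red");return
    W=pix2w(s,o,np.c_[u,v],.038);F=((W[:,:2]-t)@r)*1e3-[15,-90]
    k=(np.hypot(F[:,0],F[:,1])<125);F=F[k]
    if k.sum()<5: print(cam,"few");return
    m=F.mean(0);a=np.degrees(np.arctan2(m[1],m[0]))
    print(cam,k.sum(),"mean",m.round(1),"ang",a.round(1),"phi from open",round(np.radians((-89-a)%360),2),np.percentile(np.hypot(*F.T),[2,98]).round(0))
E
python3 -c "
from lev import *
lever('top','t5');lever('wrist','w8');lever('scene','s5')"
```

```text
top 39 mean [-52.6 -16.6] ang -162.4 phi from open 1.28 [42. 68.]
wrist 3262 mean [-66.8 -17.7] ang -165.1 phi from open 1.33 [ 40. 102.]
scene 90 mean [-74.3 -20.6] ang -164.5 phi from open 1.32 [ 47. 112.]
```

>>> step_arm(
  plan=[
    [[-1,2.6,0,-0.03,0],[-1.9,5.1,0,-0.06,0],[-1.9,5.1,0,-0.06,0]],
  ],
)

```text
time: 18.6
tool_pos: [0.4584, -0.1393, -0.0087]
ee_rot: [-3.141, 0.0, 0.108]
wrist_force: [-0.2, -0.2, -0.4]
width: 0.0004
```

```bash
python3 -c "
from lev import *
lever('wrist','w9');lever('scene','s6');print(robot.get_obs()['wrist_force'])"
```

```text
wrist 3538 mean [-71.3   1. ] ang 179.2 phi from open 1.6 [ 40. 105.]
scene 100 mean [-81.4  -1.5] ang -178.9 phi from open 1.57 [ 48. 116.]
[-0.1601012   0.18954308  0.11585314]
```

The lever snapped by itself to the fixture's -x (about 180°). Next I back off, raise the arm and check.

>>> step_arm(
  plan=[
    [[-1,-10,0,0,0],[-2,-20,0,0,0],[-2,-20,40,0,0],[-2,-20,80,0,0],[-2,-20,120,0,0],[-2,-10,160,0,0],[-2,20,170,0,0],[-2,40,170,0,0]],
  ],
)

```text
time: 19.37
tool_pos: [0.4594, -0.1007, 0.167]
ee_rot: [3.137, -0.01, 0.106]
wrist_force: [0.6, -0.7, -0.6]
width: 0.0004
```

>>> step_arm(
  plan=[
    [[0,40,0,-0.1,0],[0,80,0,-0.2,0],[0,90,0,-0.2,0],[0,90,0,-0.2,0],[0,90,0,-0.2,0]],
  ],
)

```text
time: 19.78
tool_pos: [0.4567, -0.0104, 0.1613]
ee_rot: [3.14, -0.0, -0.09]
wrist_force: [0.2, -0.1, -0.5]
width: 0.0
```

```bash
python3 - <<'E'
from lev import *
lever('scene','s7');lever('wrist','w10')
s,o=load("w10");print(o["time"],o["tool_pos"],o["ee_rot"],o["wrist_force"])
crop("w10",170,0,570,260,2,"w10c")
rr=R.from_euler("z",-.1024).as_matrix()
P=[rr@p+[.5392,-.0159,0] for p in([.05,.03,.026],[.05,-.014,.026],[-.02,.03,.026],[-.02,-.014,.026])]
print(((w2pix(s,o,P)-[170,0])*2).round(0).tolist())
E
```

```text
scene 101 mean [-81.7  -1.6] ang -178.9 phi from open 1.57 [ 48. 116.]
wrist 1113 mean [-75.9  -0.1] ang -179.9 phi from open 1.59 [ 40. 113.]
19.8333 [ 0.4567333  -0.01091446  0.16124379] [ 3.14030803e+00  2.63004187e-05 -9.20041271e-02] [-0.15211846 -0.41666822  0.17128524]
[[240.0, 113.0], [325.0, 114.0], [242.0, 251.0], [323.0, 252.0]]
```

View pics/w10c.png

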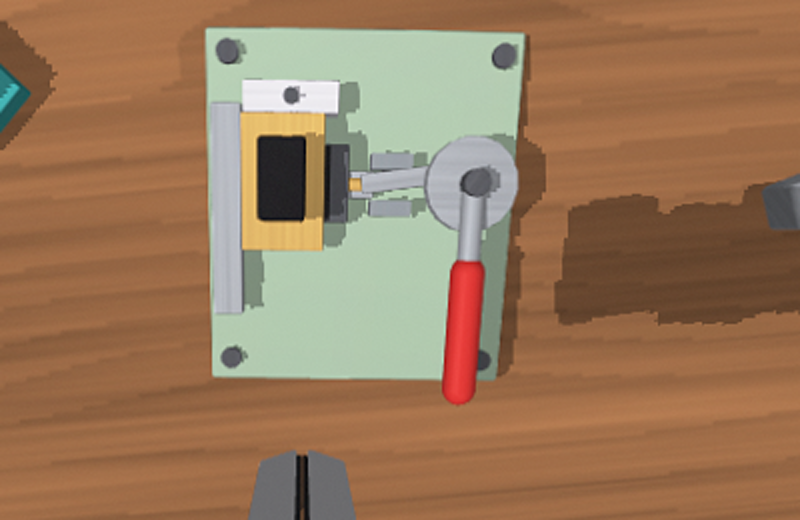

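The view shows the die against the fence (x≈241) and the stop (y≈113), with its edges within 2 px of the predicted seat. The jaw presses on it, the lever is fully over, and the robot is clear. Handing in.

```bash
python3 -c "
from bench import robot
print(robot.close_job())"
```

```text
the job is handed in; nothing more can be done
None
```

The brass die is clamped in the fixture, against both the end stop and the fence, with the lever locked over. I handed the job in at about 20 s of the 64 s allowed; no verdict is reported.

- **Push on the stop:** with the lever still open, I laid the die in the nest and slid it up to the stop. I held it there for about 0.7 s at a steady 13.5–13.8 N measured at the wrist. Friction takes up to roughly 2.5 N of that, so an estimated 11–13.5 N reached the stop.
- **Lever:** after letting go of the die, I pushed the lever over. It snapped past centre by itself, with no contact force reading afterwards.
- **Final checks:** the last wrist picture shows the die's outline within about 2 px of the computed seat. It also shows the jaw on the die and the lever pointing to the fixture's -x (about 180°), and the robot was touching nothing. I did not check the steel die or the other bench items after the job, but nothing I did should have touched them.

**What disagreed:**
- **First grasp:** the fingers shut on nothing, because the real fingertips sat about 30 mm above the reported TCP. I found this in the pictures and gripped lower.
- **Top camera:** it placed the die and the fixture 2–5 mm off from the wrist camera, so I used the wrist camera's positions.

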